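# Open the bar-tool chest and flip its lid back past the balance

### The arm

A 6-joint arm with a two-finger parallel gripper is mounted at the origin on a cart in front of the work surface, level with it; the furniture and walls round the work are solid. World frame = base frame: x ahead of the robot, y to its left, z up, the work surface at z = 0. Lengths are in mm, angles in degrees, forces in N, time in s.
With the tool pointing down it reaches from about 350 to 850 mm from the base axis. Payload 8.1 kg.
Tool frame: the origin (TCP) lies at the very end of the fingers, on their centre line; the grasp point (between the pads) lies 19 mm behind it; z points along the fingers, y is the line along which they close (so a half turn about z gives the same grasp; the last joint's range is limited). The gripper opens to 85 mm and grips with 20 to 120 N. Pads are 22 mm wide; open, the fingers measure 114 mm over their backs; the gripper's body (76 mm by 85 mm) begins 54 mm behind the grasp point. The pads swing forward as they close: fully open they stand 13 mm farther back than shut.
Start: joints at [72.284, 7.471, 85.268, -0, 87.261, -4.893], TCP at [133.139, 585.046, 231.292] pointing down, gripper open.
Joint ranges: [-169.43, 169.43], [-51.17, 129.36], [1.28, 143.12], [-76.62, 256.62], [0, 156.53], [-152.29, 152.29]. Speed limits (degrees/s): [136.94, 136.94, 159.86, 180, 180, 180].

### API

Orientations are given as [roll, pitch, yaw] about the fixed x, y, z axes, in that order (R = Rz(yaw) Ry(pitch) Rx(roll)).
In Python, from bench import sense, eyes, job, models gives the robot as it stands. The module is installed in compiled form; this text tells all that it offers.
- The arm moves only by the tool apply_moves, never from a script. Its argument "rows" is a list of rows, each a list of 6 numbers: the shift along the tool's x, y, z in mm, then the turn, a rotation vector about the tool's x, y, z in rad. In form: [[dx, dy, dz, rx, ry, rz], ...]. A call has exactly 5 rows; each row shifts and turns the commanded pose from where the row before left it, along the tool's axes as they then stand; what a row does not reach is not made up. A row lasts 1/8 s, in which the tool goes at most 62.5 mm and 10.7 degrees, less where a joint would pass 70% of its speed; a pose out of reach is approached as far as the arm can. A call is refused whole if a number of a shift passes 62.5 or a number of a turn 0.188, either way. A call with a gripper value outside its range is refused whole. "fingers" is the finger opening in mm, from 0 to 85.4, set as the call begins (left out, the last holds). The fingers move at their own pace and stop on an object; "grip_force" is the grip in N (left out, the last holds). Time passes only in rows, so rows that do not move let the fingers close, or fill a call up. It gives the time, the measured TCP pose, the force, the opening and the grip force at its end, in the units of the state.
- sense(): the state, without advancing time (a new reading comes with each control period).
- eyes.snapshot(name): name is "scene" or "top" or "wrist"; returns (picture, depth): 420x560x3 uint8, red, green, blue; 420x560 float32, mm along the optical axis (not along the pixel's ray), 0 where there is no reading.
- eyes.get_calibration(name): a dict with "intrinsics" (3x3 intrinsics, pixels), "D" ([k1, k2, p1, p2, k3] as OpenCV has them; the pictures are not rectified), "R" (3x3) and "t" (3): a world point X has camera coordinates R X + t; the wrist camera has in their place "mount" (4x4, takes a point from camera to tool coordinates, whose origin is the TCP and whose axes are the flange's). Camera axes: x right, y down, z forward; pixel columns grow to the right and rows downward; lengths in mm; the calibration is good to about 2 mm. A picture is of the moment at which its call begins: read the wrist's pose just before it. get_calibration takes no time and is no camera call.
- job.hand_in(): hands the job in; it is judged then, once.
Trained networks look in the newest picture that a camera, given by its name, has taken for a name from the list of things; names that differ only in an ending like _2 or _b are one class to them, and where a whole thing is asked for, a point or a joint stands for the part that bears it (a point fixed in the world has none). Each returns a list of dicts, best first, with "confidence" (0 to 1); they miss things now and then, are a little off and sometimes report something else, mostly with a low value. They report only what shows in the picture. A call takes as long as a camera call.
- models.boxes_of(name, camera): "xyz" ([x, y, z] in mm, in world coordinates, good to about 4 mm: the middle of the surface that is visible of it).
- models.cut_out(name, camera): "pixels" (420x560 bool, what is visible of it).
- models.place_of(name, camera): "xyz" ([x, y, z] in mm, in world coordinates, good to about 4 mm: a listed point, or the origin of a listed thing).
The state is a dict: "time": time; "joint_pos": joint angles; "qd": joint speeds; "joint_efforts": joint torques, N m; "tool_pos": TCP position; "tcp_rot": TCP orientation; "ft_force": force on the tool from outside, world axes, zero at the start; "wrist_torque": the same for the moment, N m; "finger_gap": finger opening in mm; "grip_force": force on a finger pad.
Only numpy, scipy, OpenCV 4.12 (cv2) and the standard library are available. Lean on these libraries where they do the work, as an engineer would, in place of code of your own. Each camera call takes 0.05 s, during which the arm holds its last target. There are 200 camera calls.

### The job

Open the wooden bar-tool chest for service with light fingertip pushes only, gripping nothing: push the knob of the brass bolt on its front sideways until the bolt is clear of the lid's staple, then reach under the brass tab on the lid's front edge, push the lid up and gently over its balance point so that it leans back on its hinges and stays open by itself. Do not throw the lid open or let it drop shut, do not shove or lift the chest, leave the things around it alone, and take the hand away when the lid rests open.

Things in the scene. Friction and masses are not known exactly. Their poses are not given: they have to be found in the camera images.
- chest: Dark wooden chest with brass corners, loose on rubber feet, about 3 kg; slides if pushed with over 15 N. 124 mm deep (its x), 240 mm wide (its y), 66 mm high without lid, 88.5 mm with it. Origin: centre of its underside, z up. Its front (x = -62 mm) faces its -x and bears the lift tab in the middle and the bolt at +y; hinges at +x. Free space before and below the tab down to the worktop.
- chest_lid (a joint): Lid angle (rad): 0 shut, grows as it opens; stop hinges end it at 1.85, leaning back past upright. Lid 0.25 to 0.5 kg, 124 mm from hinge to front; shut, it needs 1 to 3 N under the tab. It balances at about 1.36: below 1.25 it falls shut, above 1.45 it falls open by itself, slowly (under 2.5 rad/s), and stays. With the bolt through the staple it moves no more than 0.03.
- lid_hinge (a point): Middle of the lid's hinge axis: at the chest's back edge, x = +62 mm, y = 0, z = 66.5 mm in the chest's frame. The axis runs along the chest's y.
- lift_tab (a point): Lower front edge of the brass lift tab, middle of its width; moves with the lid. The tab is a 4 mm thick ledge, 44 mm wide (along y), standing out 20 to 22 mm from the flush front face of lid and chest. Lid shut: x = -82, y = 0, z = 68.5 mm in the chest's frame.
- chest_bolt (a joint): How far the brass bolt is drawn (m): 0 to 0.003 at the start (shut), 0.022 is the end of its travel. It slides along the chest's +y (away from the tab) with about 1.5 N of friction and stays where it is left; its tip is clear of the staple from about 0.010.
- bolt_knob (a point): Centre of the bolt's brass ball knob (12 mm) on a thin stem, 24.5 mm before the chest's front face; bolt at 0: x = -86.5, y = +72, z = 59 mm in the chest's frame; moves along the chest's +y. The staple (on the lid, y = +36 mm) stands out 16 mm from the face; the bolt's guides (y = +54 and +108 mm) 12 mm.
- bitters: Small brown dropper bottle with a black bulb cap, 33 mm across, 102 mm tall, loose, beside the chest on its -y side (the robot's right). Origin: centre of its underside. Bystander.
- tumbler: Clear cut-glass tumbler, 65 mm across, 80 mm tall, loose, beside the chest on its +y side (the robot's left). Origin: centre of its underside. Bystander.
- bar_jigger: Steel two-ended bar measure, 43 mm across, 78 mm tall, loose, beside the chest on its +y side. Origin: centre of its underside. Bystander.
- cork_puller: Steel wing corkscrew standing on its bell, 46 by 83 mm, 153 mm tall, loose, beside the chest on its -y side. Origin: centre of its underside. Bystander.

How it is judged (in metres and radians):
On the way, in this order (a step that is already met when the one before it is completed fails the run):
1. the bolt is drawn clear of the staple while the lid is still shut (value of joint chest_bolt above 0.011 m and value of joint chest_lid below 0.06 rad), for 0.2 s.
2. the lid is pushed up past its balance point (value of joint chest_lid above 1.5 rad), for 0.05 s.
At the end, for the whole second after the job is handed in: The lid leans back at rest against its hinge stops (over 1.78 rad), the bolt is drawn at least 11 mm, the chest stands flat within 25 mm of where it was, and each bystander is within 20 mm of where it was (value of joint chest_lid above 1.78 rad and velocity of joint chest_lid between -0.1 and 0.1 rad/s and value of joint chest_bolt above 0.011 m and distance of chest from where it was at the start of the episode below 0.025 m and angle between chest's own z axis and vertical below 0.03 rad and linear speed of chest below 0.01 m/s and distance of each of bitters, tumbler, bar_jigger, cork_puller from where it was at the start of the episode below 0.02 m); the robot touches nothing.
It fails at once if the lid is thrown open (faster than 3.5 rad/s) or drops shut (faster than 2.5 rad/s) (velocity of joint chest_lid above 3.5 rad/s or velocity of joint chest_lid below -2.5 rad/s).
It fails at once if the chest is lifted or tipped (height (world z) of chest above 0.01 m or angle between chest's own z axis and vertical above 0.1 rad).
It fails at once if the chest is shoved more than 40 mm (distance of chest from where it was at the start of the episode above 0.04 m).
It fails at once if the lid or the bolt is gripped or pressed with more than 35 N (contact force between the fingers and chest_lid above 35 N or contact force between the fingers and chest_bolt above 35 N).
It fails at once if a bystander is moved more than 30 mm, lifted or knocked over (distance of any of bitters, tumbler, bar_jigger, cork_puller from where it was at the start of the episode above 0.03 m or angle between any of bitters, tumbler, bar_jigger, cork_puller's own z axis and vertical above 0.4 rad).
It also fails if it takes over 58 s, if anything falls off the work surface, if the arm or the gripper's body presses on something with over 40 N, if the wrist force passes 120 N, or if a joint passes its speed limit or range.

## Working session

There is one attempt and no reset: what is moved stays moved. The work goes in short steps, Python scripts to look and compute and a tool call to move; the robot and the scene stay as the last step left them, time stands still between calls to the robot, and variables do not carry over. Pictures are saved under pics/ and viewed, at most 10 in all, crops included, and the job is handed in when it is done.

Besides the shell and the picture viewer there is one more tool, called after "Emit:" in YAML: its name, and indented under it one key for each argument. apply_moves: Moves the arm, as the interface text tells. Its arguments: {"type":"object","properties":{"rows":{"type":"array"},"fingers":{"type":"number"},"grip_force":{"type":"number"}},"required":["rows"]}

```bash
mkdir -p pics; python3 - <<'E'
from bench import sense, eyes, job, models
import cv2,numpy as np
s=sense();print({k:np.round(v,3).tolist() for k,v in s.items()})
ims=[]
for c in("scene","top"):
    im,d=eyes.snapshot(c);ims.append(im)
    cv2.imwrite(f"pics/{c}.png",im[:,:,::-1]);np.save(f"{c}.npy",d)
    for n in("chest","lid_hinge","lift_tab","bolt_knob","bitters","tumbler","bar_jigger","cork_puller"):
        print(c,n,[(np.round(x["xyz"]).tolist(),round(x["confidence"],2)) for x in models.place_of(n,c)[:2]])
    k=eyes.get_calibration(c);print(np.round(k["R"],3).tolist(),np.round(k["t"]).tolist())
E
```

```text
{'time': 0.0, 'joint_pos': [72.285, 7.515, 85.329, -0.001, 87.264, -4.893], 'qd': [0.006, 0.018, -0.095, 0.008, 0.058, 0.123], 'joint_efforts': [-0.002, -56.941, -50.054, -0.0, 0.015, 0.0], 'tool_pos': [132.969, 584.508, 230.25], 'tcp_rot': [-179.893, -0.008, 167.177], 'ft_force': [0.346, -0.384, 0.385], 'wrist_torque': [0.006, 0.02, -0.013], 'grip_force': 0.0, 'finger_gap': 85.339}
scene chest [([530.0, -237.0, -3.0], 0.74)]
scene lid_hinge [([589.0, -248.0, 62.0], 0.98)]
scene lift_tab [([450.0, -220.0, 66.0], 0.69)]
scene bolt_knob [([450.0, -219.0, 68.0], 0.53), ([458.0, -141.0, 59.0], 0.41)]
scene bitters [([544.0, -434.0, 0.0], 0.85)]
scene tumbler [([567.0, -43.0, 1.0], 0.76)]
scene bar_jigger [([507.0, 6.0, -1.0], 0.78)]
scene cork_puller [([409.0, -439.0, 3.0], 0.57), ([544.0, -431.0, 0.0], 0.54)]
[[0.772, -0.635, 0.022], [-0.268, -0.356, -0.895], [0.576, 0.685, -0.445]] [-494.0, 126.0, 929.0]
top chest [([524.0, -232.0, -2.0], 0.9)]
top lid_hinge [([592.0, -243.0, 70.0], 0.95)]
top lift_tab [([449.0, -215.0, 67.0], 0.72), ([522.0, -234.0, -4.0], 0.6)]
top bolt_knob [([460.0, -142.0, 60.0], 0.53)]
top bitters [([548.0, -437.0, -2.0], 0.66)]
top tumbler [([567.0, -46.0, -1.0], 0.82)]
top bar_jigger [([501.0, 10.0, 2.0], 0.65)]
top cork_puller [([409.0, -436.0, -5.0], 0.56)]
[[-0.007, -1.0, -0.021], [-0.996, 0.009, -0.088], [0.088, 0.02, -0.996]] [-159.0, 502.0, 1034.0]
```

```bash
cat > h.py <<'E'
import numpy as np,cv2
from bench import eyes
def cloud(c,d):
    k=eyes.get_calibration(c);v,u=np.nonzero(d>0)
    p=cv2.undistortPoints(np.stack([u,v],1).astype(float)[:,None],np.array(k["intrinsics"]),np.array(k["D"],float))[:,0]
    z=d[v,u];P=np.c_[p*z[:,None],z]
    return (P-np.array(k["t"]))@np.array(k["R"]),u,v
E
python3 - <<'E'
from h import *
a=cv2.imread("pics/scene.png");b=cv2.imread("pics/top.png")
cv2.imwrite("pics/both.png",cv2.resize(np.vstack([a,b])[:, :],(450,600)) if 0 else cv2.resize(np.hstack([a,b]),(800,300)))
for c in("scene","top"):
    P,u,v=cloud(c,np.load(c+".npy"))
    m=(np.abs(P[:,0]-525)<90)&(np.abs(P[:,1]+234)<150)&(P[:,2]>80)&(P[:,2]<97)
    Q=P[m];r=cv2.minAreaRect(Q[:,:2].astype(np.float32));print(c,r,np.median(Q[:,2]),m.sum())
    # robust: percentile extents in yaw frames
    for y in(-13,-12,-11,-10,-9,-8):
        t=np.radians(y);e=Q[:,:2]@np.array([[np.cos(t),-np.sin(t)],[np.sin(t),np.cos(t)]])
        print(y,np.round(np.percentile(e,[1,99],axis=0),1).tolist())
u=cv2.cvtColor
E
```

```text
scene ((529.7136840820312, -232.4720458984375), (245.5815887451172, 129.36305236816406), 78.47650909423828) 90.08282881605669 3267
-13 [[505.2, -228.2], [630.0, 8.3]]
-12 [[504.1, -237.7], [627.7, -1.4]]
-11 [[501.8, -247.5], [625.6, -11.3]]
-10 [[498.6, -257.8], [623.0, -21.1]]
-9 [[494.8, -268.2], [620.9, -30.8]]
-8 [[490.5, -278.5], [619.2, -40.5]]
top ((527.9537963867188, -229.43263244628906), (241.0199737548828, 127.68766021728516), 78.09491729736328) 87.97595064156656 4742
-13 [[504.6, -222.5], [628.0, 12.5]]
-12 [[503.5, -232.3], [625.5, 2.6]]
-11 [[501.3, -242.2], [623.6, -7.3]]
-10 [[498.2, -251.8], [621.6, -17.1]]
-9 [[495.1, -261.6], [620.0, -26.8]]
-8 [[491.5, -271.4], [618.4, -36.5]]
```

View pics/both.png

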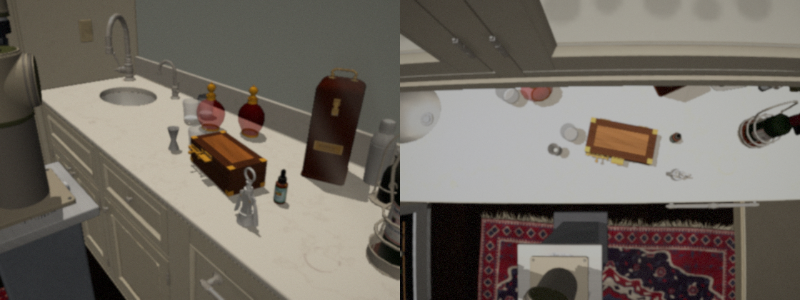

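Emit:
apply_moves:
  rows:
    - [-32,-22,0,0,0,0]
    - [-32,-22,0,0,0,0]
    - [-32,-22,0,0,0,0]
    - [-32,-22,0,0,0,0]
    - [-32,-22,0,0,0,0]
  fingers: 0
  grip_force: 20

```text
time: 1.52
tool_pos: [265.5, 441.3, 231.5]
tcp_rot: [180.0, 0.0, 167.2]
ft_force: [0.1, 1.1, -0.6]
finger_gap: 0.2
grip_force: 0.0
```

Emit:
apply_moves:
  rows:
    - [-32,-22,0,0,0,0]
    - [-32,-22,0,0,0,0]
    - [-32,-22,0,0,0,0]
    - [-32,-22,0,0,0,0]
    - [-32,-22,0,0,0,0]

```text
time: 2.15
tool_pos: [397.2, 298.5, 231.5]
tcp_rot: [180.0, 0.0, 167.2]
ft_force: [-0.0, 0.3, -0.6]
finger_gap: -0.0
grip_force: 0.0
```

Emit:
apply_moves:
  rows:
    - [-15,-44,0,0,0,0]
    - [-15,-44,0,0,0,0]
    - [-15,-44,0,0,0,0]
    - [-15,-44,0,0,0,0]
    - [-15,-44,0,0,0,0]

```text
time: 2.78
tool_pos: [420.7, 66.9, 231.6]
tcp_rot: [180.0, 0.0, 167.2]
ft_force: [0.2, 0.2, -0.7]
finger_gap: -0.0
grip_force: 0.0
```

Emit:
apply_moves:
  rows:
    - [-15,-44,0,0,0,0]
    - [-15,-44,0,0,0,0]
    - [-15,-44,0,0,0,0]
    - [-10,-44,0,0,0,0]
    - [0,0,0,0,0,-0.019]

```text
time: 3.4
tool_pos: [434.9, -118.0, 231.3]
tcp_rot: [-180.0, 0.0, 168.1]
ft_force: [0.5, 0.1, -0.3]
finger_gap: 0.0
grip_force: 0.0
```

```bash
python3 - <<'E'
from bench import sense, eyes, job, models
from h import *
im,d=eyes.snapshot("wrist");cv2.imwrite("pics/w1.png",im[:,:,::-1])
for n in("chest","lid_hinge","lift_tab","bolt_knob"):
    print(n,[(np.round(x["xyz"]).tolist(),round(x["confidence"],2)) for x in models.place_of(n,"wrist")[:2]])
print(sense()["tool_pos"])
E
```

```text
chest [([532.0, -232.0, -1.0], 0.82)]
lid_hinge []
lift_tab [([452.0, -220.0, 64.0], 0.84), ([533.0, -229.0, 3.0], 0.18)]
bolt_knob [([462.0, -142.0, 61.0], 0.83)]
[ 435.29236721 -114.40457096  231.33293844]
```

View pics/w1.png

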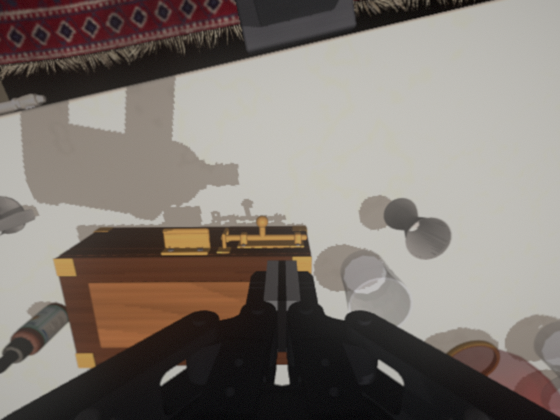

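Emit:
apply_moves:
  rows:
    - [-12,-24,0,0,0,0]
    - [-12,-24,0,0,0,0]
    - [0,0,45,0,0,0]
    - [0,0,45,0,0,0]
    - [0,0,0,0,0,0]

```text
time: 4.28
tool_pos: [446.3, -165.0, 137.6]
tcp_rot: [179.9, -0.4, 168.3]
ft_force: [-0.5, 0.2, 0.4]
finger_gap: 0.0
grip_force: 0.0
```

Emit:
apply_moves:
  rows:
    - [-1,0,23,0,0,0]
    - [0,0,23,0,0,0]
    - [0,0,23,0,0,0]
    - [0,0,23,0,0,0]
    - [0,0,0,0,0,0]

```text
time: 4.9
tool_pos: [450.0, -166.9, 49.8]
tcp_rot: [180.0, -0.1, 168.3]
ft_force: [-0.1, -0.6, -0.2]
finger_gap: -0.2
grip_force: 0.0
```

```bash
python3 - <<'E'
from bench import sense, eyes, job, models
from h import *
im,d=eyes.snapshot("wrist");im2,d=eyes.snapshot("scene")
cv2.imwrite("pics/w2.png",np.hstack([cv2.resize(im,(400,300)),cv2.resize(im2[120:300,220:420],(400,300))])[:,:,::-1])
for c in ("scene","wrist"):
  for n in("lift_tab","bolt_knob"):
    print(n,[(np.round(x["xyz"]).tolist(),round(x["confidence"],2)) for x in models.place_of(n,c)[:2]])
s=sense();print(s["tool_pos"],s["ft_force"])
E
```

```text
lift_tab [([453.0, -219.0, 66.0], 0.73)]
bolt_knob []
lift_tab [([448.0, -222.0, 66.0], 0.81)]
bolt_knob [([461.0, -147.0, 60.0], 0.7)]
[ 451.02172096 -167.95520923   50.88159349] [ 0.54575712  0.55089574 -0.19191566]
```

View pics/w2.png

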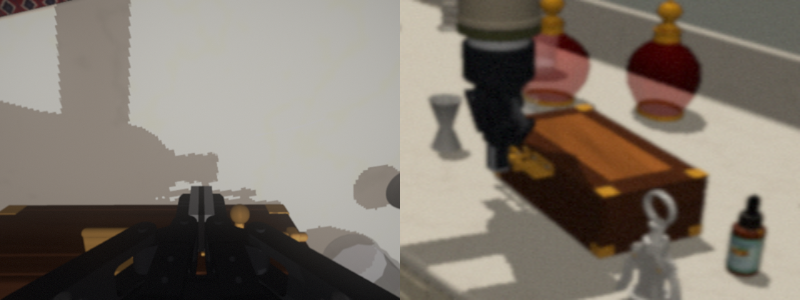

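Emit:
apply_moves:
  rows:
    - [0,4,1,0,0,0]
    - [0,4,1,0,0,0]
    - [0,4,1,0,0,0]
    - [0,3,0,0,0,0]
    - [0,3,0,0,0,0]

```text
time: 5.82
tool_pos: [453.7, -149.8, 46.3]
tcp_rot: [-180.0, 0.0, 168.3]
ft_force: [0.9, -2.0, 0.9]
finger_gap: -0.3
grip_force: 0.8
```

```bash
cat > k.py <<'E'
from bench import sense, eyes, job, models
from h import *
for i in range(2):
  eyes.snapshot("wrist")
  for n in("bolt_knob","lift_tab"):
    print(n,[(np.round(x["xyz"]).tolist(),round(x["confidence"],2)) for x in models.place_of(n,"wrist")[:2]])
s=sense();print(s["tool_pos"],s["ft_force"])
E
python3 k.py
```

```text
bolt_knob [([461.0, -133.0, 61.0], 0.78)]
lift_tab []
bolt_knob [([464.0, -133.0, 60.0], 0.78)]
lift_tab [([449.0, -220.0, 66.0], 0.8)]
[ 453.31934054 -149.68866129   46.06135271] [0.4113464  0.41057947 0.81243673]
```

Emit:
apply_moves:
  rows:
    - [0,2,0,0,0,0]
    - [0,2,0,0,0,0]
    - [0,2,0,0,0,0]
    - [0,1,0,0,0,0]
    - [0,0,0,0,0,0]

```text
time: 6.75
tool_pos: [454.9, -142.9, 46.2]
tcp_rot: [180.0, -0.0, 168.3]
ft_force: [-0.1, 0.1, -0.0]
finger_gap: 0.1
grip_force: 0.4
```

```bash
python3 k.py
```

```text
bolt_knob [([464.0, -123.0, 60.0], 0.93)]
lift_tab [([448.0, -224.0, 66.0], 0.89)]
bolt_knob [([465.0, -128.0, 62.0], 0.88)]
lift_tab [([453.0, -222.0, 69.0], 0.73), ([467.0, -125.0, 62.0], 0.58)]
[ 455.12836337 -143.03460043   46.38399204] [-0.52059712  0.39589953  0.32433282]
```

Emit:
apply_moves:
  rows:
    - [0,2,0,0,0,0]
    - [0,-8,0,0,0,0]
    - [25,0,0,0,0,0]
    - [25,0,-30,0,0,0]
    - [0,-30,-40,0,0,0]

```text
time: 7.68
tool_pos: [396.1, -166.4, 115.1]
tcp_rot: [179.9, -0.3, 168.4]
ft_force: [1.4, -0.1, 0.4]
finger_gap: 0.2
grip_force: 0.0
```

Emit:
apply_moves:
  rows:
    - [0,-30,0,0,0,0]
    - [0,0,0,0,-0.18,0]
    - [0,0,0,0,-0.18,0]
    - [0,0,0,0,-0.18,0]
    - [0,0,0,0,0,0]

```text
time: 8.3
tool_pos: [406.2, -210.5, 128.4]
tcp_rot: [-180.0, 30.5, 168.3]
ft_force: [-0.7, -0.8, -0.7]
finger_gap: -0.0
grip_force: 0.0
```

```bash
python3 - <<'E'
from bench import sense
import numpy as np
s=sense();print({k:np.round(v,1).tolist() for k,v in s.items()})
E
```

```text
{'time': 8.3, 'joint_pos': [-47.9, -45.0, 142.8, 20.6, 58.4, -133.3], 'qd': [2.7, 4.3, 3.2, -4.9, 3.2, 5.1], 'joint_efforts': [-0.8, -16.3, -52.3, 3.5, -3.3, -1.6], 'tool_pos': [406.2, -210.5, 128.4], 'tcp_rot': [-180.0, 30.5, 168.3], 'ft_force': [-0.7, -0.8, -0.7], 'wrist_torque': [0.1, 0.3, -0.0], 'grip_force': 0.0, 'finger_gap': -0.0}
```

Emit:
apply_moves:
  rows:
    - [0,0,-10,0,0.18,0]
    - [0,0,-10,0,0.18,0]
    - [0,0,-10,0,0.18,0]
    - [0,0,0,0,0,0.18]
    - [0,0,0,0,0,0.18]

```text
time: 8.93
tool_pos: [393.4, -203.5, 147.6]
tcp_rot: [-179.8, -1.5, 147.5]
ft_force: [0.1, -0.2, 0.7]
finger_gap: -0.1
grip_force: 0.0
```

```bash
cat > l.py <<'E'
from bench import sense
import numpy as np,json
s=sense();r=[s[k] if isinstance(s[k],float) else np.round(s[k],3).tolist() for k in("joint_pos","tool_pos","tcp_rot","ft_force")]
open("log.jsonl","a").write(json.dumps(r)+"\n");print(r)
E
python3 l.py
```

```text
[[-33.818, -12.786, 113.754, -0.207, 80.575, -91.324], [393.377, -203.463, 147.618], [-179.832, -1.548, 147.54], [0.138, -0.225, 0.668]]
```

Emit:
apply_moves:
  rows:
    - [0,0,0,0,0,0.18]
    - [0,0,0,0,0,0.18]
    - [0,0,0,0,0,0.18]
    - [0,0,0,0,0,0.18]
    - [0,0,0,0,0,0.18]

```text
time: 9.55
tool_pos: [393.0, -203.7, 148.5]
tcp_rot: [-178.8, -0.7, 95.9]
ft_force: [-0.3, 0.4, -0.3]
finger_gap: -0.4
grip_force: 0.0
```

Emit:
apply_moves:
  rows:
    - [0,0,0,0,0,0.18]
    - [0,0,0,0,0,0.18]
    - [0,0,0,0,0,0.18]
    - [0,0,0,0,0,0.18]
    - [0,0,0,0,0,0.18]

```text
time: 10.18
tool_pos: [393.0, -203.7, 148.5]
tcp_rot: [-178.7, 0.5, 44.4]
ft_force: [0.7, -0.9, -0.7]
finger_gap: 0.0
grip_force: 0.0
```

Emit:
apply_moves:
  rows:
    - [0,0,0,0,0,0.1]
    - [0,0,0,0,0,0.1]
    - [0,0,0,0.15,0,0.1]
    - [0,0,0,0.15,0,0]
    - [0,0,0,0,0,0]

```text
time: 10.8
tool_pos: [392.7, -204.3, 146.5]
tcp_rot: [-161.4, 1.4, 27.5]
ft_force: [0.9, -0.2, -0.0]
finger_gap: -0.1
grip_force: 0.0
```

```bash
python3 l.py
```

```text
[[-39.183, 3.367, 100.713, 6.081, 93.553, 23.012], [392.708, -204.277, 146.515], [-161.412, 1.358, 27.462], [0.853, -0.16, -0.026]]
```

```bash
cat > fk.py <<'E'
import numpy as np,json
from scipy.spatial.transform import Rotation as R
from scipy.optimize import least_squares
S=[([72.285,7.515,85.329,-0.001,87.264,-4.893],[132.969,584.508,230.25],[-179.893,-.008,167.177]),
([-47.9,-45.0,142.8,20.6,58.4,-133.3],[406.2,-210.5,128.4],[-180,30.5,168.3])]
for l in open("log.jsonl"): S.append(tuple(json.loads(l)[:3]))
def fk(q,p,s4=1,s6=1):
    a1,d1,l2,a3,l3,lat,aw,L=p
    r=lambda a,x:R.from_euler(a,x,degrees=True)
    A=r('z',q[0]);x=A.apply([a1,lat,d1])
    A=A*r('y',q[1]);x=x+A.apply([0,0,l2])
    A=A*r('y',q[2]);x=x+A.apply([a3,0,l3])
    A=A*r('z',s4*q[3])*r('y',q[4]);x=x+A.apply([aw,0,0])
    A=A*r('z',s6*q[5]);
    return x+A.apply([0,0,L]),A
E
python3 - <<'E'
from fk import *
for s4 in(1,-1):
  for s6 in(1,-1):
    D=[(fk(q,np.zeros(8),s4,s6)[1].inv()*R.from_euler('xyz',o,degrees=True)).as_rotvec(degrees=True).round(1).tolist() for q,t,o in S];print(s4,s6,D)
    f=lambda p:np.concatenate([fk(q,p,s4,s6)[0]-t for q,t,o in S]+[1e-3*p])
    b=least_squares(f,[100,300,300,0,300,50,50,250]);print(b.x.round(1),b.cost, b.fun[:12].round(1))
E
```

```text
1 1 [[-0.0, -0.0, 90.0], [-0.1, 0.0, 89.9], [-0.0, 0.0, 90.0], [-0.0, 0.0, 90.0]]
[1.000e-01 3.191e+02 3.687e+02 6.350e+01 5.542e+02 5.120e+01 7.000e-01
 3.635e+02] 0.36161799610461987 [-0.   0.  -0.   0.   0.   0.1 -0.1  0.1 -0.1 -0.  -0.1  0. ]
1 -1 [[-0.0, -0.0, 80.2], [0.1, 0.1, -176.7], [0.0, 0.0, -92.6], [-0.0, 0.0, 136.0]]
[1.000e-01 3.191e+02 3.687e+02 6.350e+01 5.542e+02 5.120e+01 7.000e-01
 3.635e+02] 0.36161799610422884 [-0.   0.  -0.   0.   0.   0.1 -0.1  0.1 -0.1 -0.  -0.1  0. ]
-1 1 [[0.0, -0.0, 90.0], [-1.3, -40.9, 108.2], [0.3, 0.3, 89.9], [-5.0, 12.5, 88.9]]
[  75.2 1474.4 -155.3 1480.2  719.6   50.   104.2 -422.4] 103.34247084730809 [ 1.1 -0.8 -1.3 -2.1 -2.1 -2.9  0.6 -2.  10.3  2.4  5.2 -6.2]
-1 -1 [[0.0, -0.0, 80.2], [-33.7, 33.8, -148.1], [0.3, -0.3, -92.7], [-10.9, 10.9, 134.6]]
[  75.2 1474.4 -155.3 1480.2  719.6   50.   104.2 -422.4] 103.34247084730515 [ 1.1 -0.8 -1.3 -2.1 -2.1 -2.9  0.6 -2.  10.3  2.4  5.2 -6.2]
```

```bash
cat > ik.py <<'E'
from fk import *
P=least_squares(lambda p:np.concatenate([fk(q,p)[0]-t for q,t,o in S]+[1e-3*p]),[100,300,300,0,300,50,50,250]).x
LO=np.array([-169,-51,1.5,-76,0.5,-152]);HI=np.array([169,129,142.9,256,156,152])
Z90=R.from_euler('z',90,degrees=True)
def ik(x,A,q0):
    def f(q):
        y,B=fk(q,P);return np.r_[(y-x)/5,(A.inv()*B*Z90).as_rotvec()*20]
    b=least_squares(f,np.clip(q0,LO+.1,HI-.1),bounds=(LO,HI),max_nfev=60)
    return b.x,b.cost
YAW=np.radians(-11.7);C=np.array([529.5,-231,0])
EX=np.array([np.cos(YAW),np.sin(YAW),0]);EY=np.array([-EX[1],EX[0],0]);EZ=np.array([0,0,1.])
W=lambda x,y,z:C+x*EX+y*EY+z*EZ
def ori(a,e,roll):
    a,e=np.radians([a,e]);h=np.cos(a)*EX+np.sin(a)*EY
    z=np.cos(e)*h-np.sin(e)*EZ;x=np.sin(e)*h+np.cos(e)*EZ   # x up in tilt plane
    M=R.from_matrix(np.c_[x,np.cross(z,x),z]);return M*R.from_euler('z',roll,degrees=True)
E
cat > g.py <<'E'
from ik import *
import sys
q0=S[-1][0]
for a in(0,-30,-45,-60,-75,-90,45,60,90):
  for e in(20,30,40,50):
    o=[]
    for roll in(0,90,180,-90):
      best=min((ik(W(-76,0,55),ori(a,e,roll),g) for g in([-30,-20,120,0,60,0],[-30,10,90,90,60,0],[-10,-20,120,-60,60,0])),key=lambda b:b[1])
      w=min((ik(W(55,0,200),ori(a,e,roll),g) for g in(best[0],[-30,10,90,60,60,0])),key=lambda b:b[1])
      o.append(("ok" if best[1]<.01 else round(best[1],1),"ok" if w[1]<.01 else round(w[1],1)))
    print(a,e,o)
E
time python3 g.py
```

```text
0 20 [(np.float64(12.1), np.float64(0.1)), (np.float64(12.1), np.float64(0.1)), (np.float64(63.8), np.float64(9.1)), (np.float64(12.4), np.float64(0.1))]
0 30 [(np.float64(16.5), 'ok'), (np.float64(16.5), 'ok'), (np.float64(31.7), np.float64(1.3)), (np.float64(16.5), 'ok')]
0 40 [(np.float64(9.0), 'ok'), (np.float64(9.0), 'ok'), (np.float64(10.9), 'ok'), (np.float64(9.0), 'ok')]
0 50 [(np.float64(1.3), 'ok'), (np.float64(1.3), 'ok'), (np.float64(1.3), 'ok'), (np.float64(1.3), 'ok')]
-30 20 [(np.float64(8.8), 'ok'), (np.float64(8.8), 'ok'), (np.float64(29.6), np.float64(4.0)), (np.float64(29.6), np.float64(4.0))]
-30 30 [(np.float64(23.6), np.float64(1.2)), (np.float64(14.0), 'ok'), (np.float64(14.0), 'ok'), (np.float64(14.0), 'ok')]
-30 40 [(np.float64(7.3), 'ok'), (np.float64(6.8), 'ok'), (np.float64(6.8), 'ok'), (np.float64(6.8), 'ok')]
-30 50 [(np.float64(0.8), 'ok'), (np.float64(0.8), 'ok'), (np.float64(0.8), 'ok'), (np.float64(0.8), 'ok')]
-45 20 [('ok', np.float64(2.6)), ('ok', np.float64(2.6)), (np.float64(16.1), np.float64(3.9)), (np.float64(16.1), np.float64(3.9))]
-45 30 [(
[... 1522 characters left out ...]
'ok'), ('ok', np.float64(5.7)), ('ok', 'ok')]
45 50 [('ok', 'ok'), ('ok', 'ok'), (np.float64(0.3), np.float64(16.4)), ('ok', 'ok')]
60 20 [('ok', 'ok'), ('ok', 'ok'), ('ok', 'ok'), ('ok', 'ok')]
60 30 [('ok', 'ok'), ('ok', 'ok'), ('ok', 'ok'), ('ok', 'ok')]
60 40 [('ok', 'ok'), ('ok', 'ok'), ('ok', np.float64(1.4)), ('ok', 'ok')]
60 50 [('ok', 'ok'), ('ok', 'ok'), ('ok', np.float64(6.3)), ('ok', 'ok')]
90 20 [('ok', 'ok'), ('ok', 'ok'), ('ok', 'ok'), ('ok', 'ok')]
90 30 [('ok', 'ok'), ('ok', 'ok'), ('ok', 'ok'), ('ok', 'ok')]
90 40 [('ok', 'ok'), ('ok', 'ok'), ('ok', 'ok'), ('ok', 'ok')]
90 50 [('ok', 'ok'), ('ok', 'ok'), ('ok', 'ok'), ('ok', 'ok')]
real	0m26.498s
user	0m27.022s
sys	0m0.157s
```

```bash
cat > plan.py <<'E'
from ik import *
A0=45
def pose(th,e,rad=138,push=0):
    r=np.array([-np.cos(th),0,np.sin(th)]);n=np.array([-np.sin(th),0,-np.cos(th)])
    k=np.array([62,0,66.5])+rad*r-(2+push)*n
    O=ori(A0,e,0);return W(*k)-11*O.as_matrix()[:,0],O
def e_of(th): return 20+32*min(th/1.4,1)
E
python3 - <<'E'
from plan import *
q=np.array(S[-1][0])
wp=[("v",W(-150,-60,150),ori(45,89,0)),("v60",W(-150,-60,150),ori(45,60,0)),("v40",W(-150,-60,130),ori(45,40,0)),("v20",W(-150,-60,110),ori(45,20,0)),("low",W(-125,-50,50),ori(45,20,0))]
x,O=pose(0,20);wp+=[("under",x-12*EZ,O)]
for th in np.arange(0,1.61,.2):
    wp.append((f"th{th:.1f}",)+pose(th,e_of(th)))
for n,x,O in wp:
    q,c=ik(x,O,q)
    print(n,x.round(),round(c,3),q.round(1).tolist())
E
```

```text
v [ 370. -259.  150.] 0.0 [-42.3, -13.4, 114.0, 1.0, 79.2, 14.2]
v60 [ 370. -259.  150.] 0.0 [-65.7, -15.6, 121.1, 30.0, 81.0, -15.5]
v40 [ 370. -259.  130.] 0.0 [-78.3, -3.4, 122.4, 45.5, 86.3, -35.4]
v20 [ 370. -259.  110.] 0.0 [-85.7, 16.9, 118.3, 55.5, 94.5, -51.8]
low [ 397. -255.   50.] 0.0 [-82.3, 26.2, 115.9, 57.9, 88.8, -56.3]
under [ 452. -218.   46.] 0.0 [-74.4, 25.1, 118.3, 64.2, 84.0, -55.2]
th0.0 [ 452. -218.   58.] 0.0 [-74.4, 23.1, 118.9, 64.1, 84.6, -54.0]
th0.2 [ 454. -219.   86.] 0.0 [-72.7, 14.5, 121.0, 61.7, 83.1, -47.2]
th0.4 [ 462. -221.  112.] 0.0 [-70.2, 7.2, 121.5, 59.1, 81.7, -39.9]
th0.6 [ 475. -224.  137.] 0.0 [-66.9, 1.8, 120.4, 56.2, 80.1, -32.3]
th0.8 [ 492. -228.  158.] 0.0 [-63.0, -1.4, 117.9, 52.8, 78.5, -24.9]
th1.0 [ 513. -233.  176.] 0.0 [-58.8, -2.5, 114.3, 48.8, 76.8, -17.6]
th1.2 [ 536. -238.  188.] 0.0 [-54.4, -1.7, 109.7, 44.3, 75.3, -10.8]
th1.4 [ 562. -244.  196.] 0.0 [-50.0, 0.6, 104.4, 39.5, 74.1, -4.2]
th1.6 [ 589. -250.  198.] 0.0 [-48.2, 4.1, 100.7, 39.5, 73.2, -2.7]
```

```bash
cat > mv.py <<'E'
from plan import *
from bench import sense
def rows(targets,ns):
    s=sense();x=np.array(s["tool_pos"]);A=R.from_euler('xyz',s["tcp_rot"],degrees=True)
    for (X,O),n in zip(targets,ns):
        X0=x;sl=(A.inv()*O).as_rotvec();A0_=A
        for i in range(1,n+1):
            B=A0_*R.from_rotvec(sl*i/n);y=X0+(X-X0)*i/n
            d=np.r_[A.inv().apply(y-x).round(1),(A.inv()*B).as_rotvec().round(3)]
            print(d.tolist());x=x+A.apply(d[:3]);A=A*R.from_rotvec(d[3:])
E
python3 - <<'E'
from mv import *
rows([(W(-150,-60,150),ori(45,89,0)),(W(-150,-60,150),ori(45,60,0)),(W(-150,-60,130),ori(45,40,0)),(W(-150,-60,110),ori(45,20,0))],[4,4,3,4])
E
```

```text
[-11.3, 9.0, -3.6, -0.081, 0.006, -0.027]
[-11.5, 8.9, -3.0, -0.081, 0.006, -0.027]
[-11.8, 8.8, -2.4, -0.081, 0.006, -0.027]
[-11.9, 8.6, -1.7, -0.081, 0.006, -0.027]
[-0.0, 0.0, 0.0, -0.0, 0.127, 0.0]
[-0.0, 0.0, 0.0, -0.0, 0.126, 0.0]
[-0.0, 0.0, -0.0, -0.0, 0.127, 0.0]
[-0.0, 0.0, -0.0, -0.001, 0.126, 0.0]
[-3.3, 0.0, 5.8, 0.0, 0.116, 0.0]
[-4.0, 0.0, 5.3, 0.0, 0.117, 0.0]
[-4.6, 0.0, 4.8, 0.0, 0.116, 0.0]
[-3.8, 0.0, 3.2, 0.0, 0.087, 0.0]
[-4.1, 0.0, 2.9, 0.0, 0.088, 0.0]
[-4.4, 0.0, 2.5, 0.0, 0.087, 0.0]
[-4.5, 0.0, 2.1, 0.0, 0.087, 0.0]
```

Emit:
apply_moves:
  rows:
    - [-11.5,9,-3,-0.081,0.006,-0.027]
    - [-11.5,9,-3,-0.081,0.006,-0.027]
    - [-12,9,-2,-0.081,0.006,-0.027]
    - [-12,8.5,-2,-0.081,0.006,-0.027]
    - [0,0,0,0,0.1,0]

```text
time: 11.42
tool_pos: [371.8, -258.4, 153.3]
tcp_rot: [179.3, -7.0, 33.7]
ft_force: [-0.1, 0.1, 0.3]
finger_gap: 0.3
grip_force: 0.0
```

Emit:
apply_moves:
  rows:
    - [0,0,0,0,0.1,0]
    - [0,0,0,0,0.1,0]
    - [0,0,0,0,0.1,0]
    - [0,0,0,0,0.1,0]
    - [-3,0,5,0,0.1,0]

```text
time: 12.05
tool_pos: [371.6, -259.2, 147.5]
tcp_rot: [179.2, -35.7, 33.9]
ft_force: [-0.1, 0.7, -0.4]
finger_gap: 0.4
grip_force: 0.0
```

Emit:
apply_moves:
  rows:
    - [-4,0,5,0,0.1,0]
    - [-4,0,5,0,0.1,0]
    - [-4,0,4,0,0.1,0]
    - [-4,0,3,0,0.1,0]
    - [-4,0,3,0,0.1,0]

```text
time: 12.68
tool_pos: [372.4, -258.3, 118.6]
tcp_rot: [178.9, -64.3, 34.4]
ft_force: [-0.5, 0.6, 0.3]
finger_gap: -0.1
grip_force: 0.0
```

```bash
python3 - <<'E'
from mv import *
from bench import eyes,models
print(sense()["joint_pos"].__repr__(),sense()["tcp_rot"])
im,d=eyes.snapshot("wrist");im2,d=eyes.snapshot("scene")
cv2=__import__("cv2");cv2.imwrite("pics/w3.png",np.hstack([cv2.resize(im,(400,300)),cv2.resize(im2,(400,300))])[:,:,::-1])
for c in ("wrist","scene"):
  for n in("lift_tab","chest","bolt_knob"):
    print(c,n,[(np.round(x["xyz"]).tolist(),round(x["confidence"],2)) for x in models.place_of(n,c)[:2]])
x,O=pose(0,20)
rows([(W(-125,-50,50),O),(x-12*EZ,O)],[4,5])
E
```

```text
array([-84.01532993,   9.99690901, 120.29625165,  53.27612116,
        91.98063192, -47.79869192]) [178.92306273 -64.30732663  34.44462839]
wrist lift_tab [([448.0, -223.0, 68.0], 0.72)]
wrist chest [([532.0, -230.0, -0.0], 0.79)]
wrist bolt_knob [([467.0, -125.0, 59.0], 0.98)]
scene lift_tab [([453.0, -218.0, 70.0], 0.69)]
scene chest [([529.0, -236.0, 1.0], 0.8)]
scene bolt_knob [([464.0, -120.0, 60.0], 0.62)]
[-13.3, 2.0, 12.8, 0.0, 0.026, 0.003]
[-13.5, 2.1, 12.5, 0.001, 0.025, 0.003]
[-13.9, 2.1, 12.2, 0.0, 0.026, 0.003]
[-14.2, 2.1, 11.7, 0.001, 0.025, 0.003]
[3.8, -0.1, 12.7, -0.0, 0.0, -0.0]
[3.8, -0.2, 12.7, -0.0, 0.0, -0.0]
[3.9, -0.1, 12.7, -0.0, 0.0, -0.0]
[3.8, -0.1, 12.8, -0.0, 0.0, -0.0]
[3.8, -0.2, 12.7, -0.0, 0.0, -0.0]
```

View pics/w3.png

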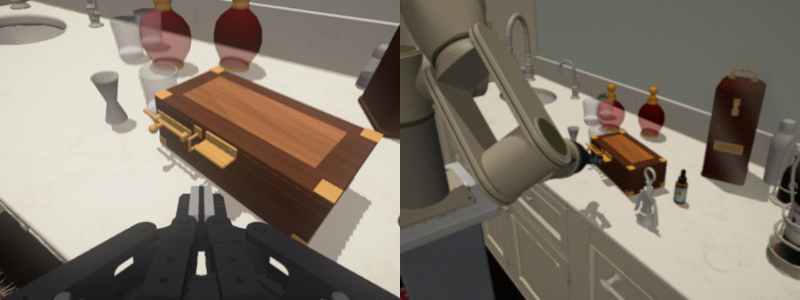

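Emit:
apply_moves:
  rows:
    - [-13.3,2,12.8,0,0.026,0.003]
    - [-13.5,2,12.5,0,0.026,0.003]
    - [-14,2,12.2,0,0.026,0.003]
    - [-14,2,11.7,0,0.026,0.003]
    - [0,0,0,0,0,0]

```text
time: 13.7
tool_pos: [396.7, -253.1, 48.9]
tcp_rot: [-179.4, -70.2, 32.6]
ft_force: [-0.1, 0.4, 0.1]
finger_gap: 0.2
grip_force: 0.0
```

```bash
sed -i 's/C=np.array(\[529.5,-231,0\])/C=np.array([530,-233,0])/' ik.py; python3 - <<'E'
from mv import *
x,O=pose(0,20)
print(sense()["tool_pos"],sense()["tcp_rot"],x)
rows([(x-12*EZ,O)],[4])
E
```

```text
[ 396.69723541 -253.07652294   48.87822183] [-179.38162058  -70.24051593   32.63289906] [ 452.4345739  -219.65371104   58.16338117]
[4.9, 0.6, 15.5, 0.0, -0.001, -0.001]
[4.8, 0.7, 15.5, 0.0, -0.001, -0.001]
[4.9, 0.6, 15.5, 0.0, -0.001, -0.001]
[4.9, 0.7, 15.5, 0.0, -0.001, -0.001]
```

Emit:
apply_moves:
  rows:
    - [4.9,0.6,15.5,0,0,0]
    - [4.9,0.6,15.5,0,0,0]
    - [4.9,0.6,15.5,0,0,0]
    - [4,0.6,12,0,0,0]
    - [0,0,0,0,0,0]

```text
time: 14.32
tool_pos: [449.9, -221.2, 47.2]
tcp_rot: [-179.6, -70.3, 32.9]
ft_force: [-0.8, 0.1, 0.2]
finger_gap: 0.1
grip_force: 0.0
```

```bash
python3 - <<'E'
from mv import *
from bench import eyes,models
import cv2
im,d=eyes.snapshot("wrist")
cv2.imwrite("pics/w4.png",im[:,:,::-1])
print(sense()["tool_pos"],sense()["ft_force"],pose(0,20)[0])
rows([pose(0.05*i,e_of(.05*i)) for i in range(1,6)],[1]*5)
E
```

```text
[ 449.53550537 -221.69853467   47.169954  ] [-0.65767392 -0.53111984 -0.07327054] [ 452.4345739  -219.65371104   58.16338117]
[18.1, 0.0, -2.7, 0.001, -0.024, -0.002]
[6.6, 0.5, -2.3, -0.0, -0.02, -0.0]
[6.6, 0.6, -2.2, -0.0, -0.02, -0.0]
[6.5, 1.0, -2.1, -0.0, -0.02, -0.0]
[6.6, 1.1, -1.9, -0.001, -0.02, -0.0]
```

View pics/w4.png

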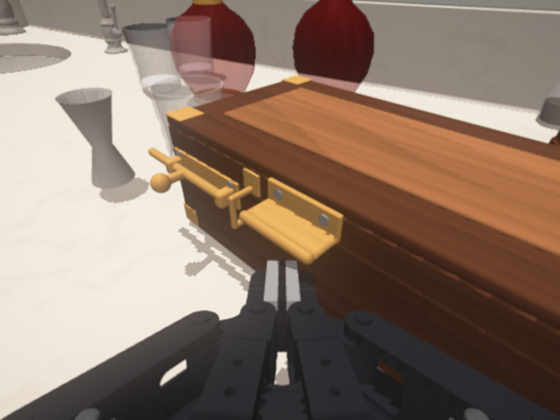

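```bash
python3 - <<'E'
from mv import *
from bench import eyes
import cv2
k=eyes.get_calibration("wrist");s=sense();A=R.from_euler('xyz',s["tcp_rot"],degrees=True).as_matrix();T=np.array(s["tool_pos"])
M=np.array(k["mount"])
def pr(X):
    t=A.T@(X-T);c=M[:3,:3].T@(t-M[:3,3]);return cv2.projectPoints(c[None],np.zeros(3),np.zeros(3),np.array(k["intrinsics"]),np.array(k["D"],float))[0].ravel().round()
for n,X in dict(tabL=W(-83,22,68.5),tabR=W(-83,-22,68.5),tabTL=W(-83,22,72.5),corner=W(-62,120,88.5),knob=W(-86.5,93,59),tcp=T,knobmin=W(-86.5,83,59)).items(): print(n,pr(X))
print(M.round(2).tolist())
E
```

```text
tabL [237. 219.]
tabR [306. 266.]
tabTL [237. 213.]
corner [163. 114.]
knob [160. 183.]
tcp [280. 278.]
knobmin [169. 190.]
[[0.0, -0.95, -0.3, 77.59], [1.0, -0.0, 0.0, 0.44], [-0.0, -0.3, 0.95, -143.63], [0.0, 0.0, 0.0, 1.0]]
```

```bash
sed -i 's/C=np.array(\[530,-233,0\])/C=np.array([532,-234,0])/' ik.py; python3 - <<'E'
from mv import *
x,O=pose(0,20)
rows([(x-6*EZ,O)]+[pose(0.05*i,e_of(.05*i)) for i in range(0,4)],[1]*5)
E
```

```text
[6.3, 1.8, 2.7, 0.001, -0.004, -0.002]
[5.6, -0.0, -2.0, -0.0, -0.0, -0.0]
[6.6, 0.2, -2.4, -0.0, -0.02, -0.0]
[6.5, 0.4, -2.3, -0.0, -0.02, -0.0]
[6.6, 0.7, -2.2, -0.0, -0.02, -0.0]
```

Emit:
apply_moves:
  rows:
    - [6.3,1.8,2.7,0,-0.004,0]
    - [5.6,0,-2,0,0,0]
    - [6.6,0.2,-2.4,0,-0.02,0]
    - [6.5,0.4,-2.3,0,-0.02,0]
    - [6.6,0.7,-2.2,0,-0.02,0]

```text
time: 15.0
tool_pos: [455.4, -222.4, 79.4]
tcp_rot: [-179.7, -66.5, 32.9]
ft_force: [0.4, -0.7, -2.0]
finger_gap: -0.4
grip_force: 0.7
```

```bash
python3 - <<'E'
from mv import *
from bench import eyes,models
import cv2
im,d=eyes.snapshot("wrist")
cv2.imwrite("pics/w5.png",im[:,:,::-1])
print(sense()["tool_pos"],sense()["ft_force"],pose(0.15,e_of(.15))[0])
print([(np.round(x["xyz"]).tolist(),round(x["confidence"],2)) for x in models.place_of("lift_tab","wrist")[:2]])
rows([pose(0.15+0.05*i,e_of(.15+.05*i)) for i in range(1,6)],[1]*5)
E
```

```text
[ 455.78621349 -222.94155226   80.45296114] [-0.42153805  0.4441576  -0.74397462] [ 455.73359036 -221.36425066   79.00688329]
[([454.0, -222.0, 96.0], 0.98)]
[5.9, -0.2, -1.0, 0.002, -0.019, -0.001]
[6.6, 1.1, -1.9, 0.0, -0.02, 0.0]
[6.5, 1.4, -1.8, 0.0, -0.02, 0.0]
[6.6, 1.6, -1.7, 0.0, -0.02, 0.0]
[6.5, 1.9, -1.6, 0.0, -0.02, 0.0]
```

View pics/w5.png

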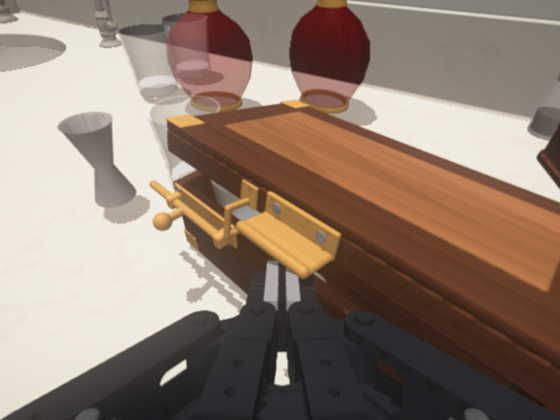

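Emit:
apply_moves:
  rows:
    - [6,0,-1,0,-0.02,0]
    - [6.6,1,-1.9,0,-0.02,0]
    - [6.5,1.4,-1.8,0,-0.02,0]
    - [6.6,1.6,-1.7,0,-0.02,0]
    - [6.5,1.9,-1.6,0,-0.02,0]

```text
time: 15.72
tool_pos: [464.7, -223.4, 112.0]
tcp_rot: [-179.8, -60.8, 33.0]
ft_force: [-0.6, 0.7, -1.0]
finger_gap: 0.1
grip_force: 0.7
```

```bash
cat > st.py <<'E'
from mv import *
from bench import eyes,models
import sys
t=float(sys.argv[1]);st=float(sys.argv[2])
eyes.snapshot("wrist")
print(sense()["tool_pos"],sense()["ft_force"],pose(t,e_of(t))[0])
for x in models.place_of("lift_tab","wrist")[:2]:
    p=np.array(x["xyz"])-W(62,0,66.5);print(np.round(x["xyz"]),round(x["confidence"],2),"th",np.arctan2(p[2],-p@EX)-.014)
rows([pose(t+st*i,e_of(t+st*i)) for i in range(1,11)],[1]*10)
E
python3 st.py 0.4 0.05
```

```text
[ 465.23495613 -223.99473995  113.17431573] [ 1.00980286 -0.1261725   0.33672091] [ 464.53164855 -223.89623168  112.47436302]
[ 465. -223.  125.] 0.76 th 0.4111344342851402
[6.0, 1.9, -1.8, 0.002, -0.019, -0.001]
[6.4, 2.3, -1.3, -0.0, -0.02, 0.0]
[6.4, 2.5, -1.1, -0.0, -0.02, 0.0]
[6.3, 2.8, -1.1, -0.0, -0.02, 0.0]
[6.2, 2.9, -0.8, -0.0, -0.02, 0.0]
[6.1, 3.1, -0.8, -0.0, -0.02, 0.0]
[6.1, 3.3, -0.5, -0.0, -0.02, 0.0]
[6.0, 3.4, -0.4, -0.0, -0.02, 0.0]
[5.8, 3.7, -0.2, -0.0, -0.02, 0.0]
[5.8, 3.8, -0.1, -0.0, -0.02, 0.0]
```

Lid follows as planned (0.41 rad).

Emit:
apply_moves:
  rows:
    - [6.2,1.9,-1.6,0,-0.02,0]
    - [6.4,2.3,-1.3,0,-0.02,0]
    - [6.4,2.5,-1.1,0,-0.02,0]
    - [6.3,2.8,-1,0,-0.02,0]
    - [6.2,2.9,-0.8,0,-0.02,0]

```text
time: 16.45
tool_pos: [481.2, -227.6, 141.8]
tcp_rot: [-179.8, -55.1, 33.0]
ft_force: [0.2, 0.3, -1.8]
finger_gap: -0.2
grip_force: 0.5
```

Emit:
apply_moves:
  rows:
    - [6.1,3.1,-0.8,0,-0.02,0]
    - [6.1,3.3,-0.5,0,-0.02,0]
    - [6,3.4,-0.4,0,-0.02,0]
    - [5.8,3.7,-0.2,0,-0.02,0]
    - [5.8,3.8,-0.1,0,-0.02,0]

```text
time: 17.08
tool_pos: [504.4, -233.2, 166.5]
tcp_rot: [-179.8, -49.3, 33.0]
ft_force: [0.4, 0.3, -1.1]
finger_gap: -0.1
grip_force: 0.4
```

```bash
python3 st.py 0.9 0.05
```

```text
[ 505.22319967 -233.68181484  167.67930084] [1.00695377 0.27238258 0.87363702] [ 504.26639536 -233.42287618  167.48678042]
[ 506. -232.  179.] 0.69 th 0.8913750962383092
[5.3, 3.5, -0.3, 0.002, -0.019, -0.001]
[5.6, 4.1, 0.3, -0.0, -0.02, -0.0]
[5.4, 4.2, 0.4, -0.0, -0.02, -0.0]
[5.3, 4.3, 0.7, -0.0, -0.02, -0.0]
[5.2, 4.4, 0.9, -0.0, -0.02, -0.0]
[5.0, 4.6, 1.0, -0.0, -0.02, -0.0]
[5.0, 4.6, 1.3, -0.0, -0.02, -0.0]
[4.8, 4.7, 1.4, -0.0, -0.02, -0.0]
[4.6, 4.7, 1.6, -0.0, -0.02, -0.0]
[4.5, 4.8, 1.9, -0.0, -0.02, -0.0]
```

Emit:
apply_moves:
  rows:
    - [5.4,3.6,-0.2,0,-0.02,0]
    - [5.6,4.1,0.3,0,-0.02,0]
    - [5.4,4.2,0.4,0,-0.02,0]
    - [5.3,4.3,0.7,0,-0.02,0]
    - [5.2,4.4,0.9,0,-0.02,0]

```text
time: 17.8
tool_pos: [532.4, -239.7, 184.7]
tcp_rot: [-179.9, -43.6, 33.1]
ft_force: [-0.7, -0.7, -0.0]
finger_gap: 0.2
grip_force: 0.2
```

```bash
python3 st.py 1.15 0.04
```

```text
[ 533.30554478 -240.09640264  185.80178307] [ 1.16759729 -1.01451691  1.20880637] [ 532.6540925  -239.87676904  185.6767095 ]
[ 539. -242.  198.] 0.74 th 1.1709388300960801
[3.9, 3.4, 0.5, 0.001, -0.015, -0.001]
[4.0, 3.7, 1.0, 0.0, -0.016, -0.0]
[3.9, 3.7, 1.1, 0.0, -0.016, -0.0]
[3.8, 3.8, 1.2, 0.0, -0.016, -0.0]
[3.7, 3.8, 1.3, 0.0, -0.016, -0.0]
[3.6, 3.8, 1.4, 0.0, -0.016, -0.0]
[3.6, 3.9, 1.7, 0.0, -0.004, -0.0]
[3.4, 3.9, 2.0, 0.0, 0.0, -0.0]
[3.3, 3.9, 2.1, 0.0, 0.0, -0.0]
[3.1, 3.9, 2.3, 0.0, 0.0, -0.0]
```

Emit:
apply_moves:
  rows:
    - [3.9,3.4,0.6,0,-0.016,0]
    - [4,3.7,1,0,-0.016,0]
    - [3.9,3.7,1.1,0,-0.016,0]
    - [3.8,3.8,1.2,0,-0.016,0]
    - [3.7,3.8,1.3,0,-0.016,0]

```text
time: 18.52
tool_pos: [557.3, -245.3, 193.5]
tcp_rot: [-179.9, -39.0, 33.1]
ft_force: [0.8, 0.4, 0.3]
finger_gap: -0.0
grip_force: 0.1
```

```bash
python3 st.py 1.35 0.04
```

```text
[ 558.00793878 -245.57682948  194.20251999] [-0.2454849   0.87875212  0.53731034] [ 557.89720083 -245.52360488  194.64401952]
[ 567. -242.  208.] 0.9 th 1.3731957160726156
[4.0, 4.0, 1.0, 0.001, -0.015, -0.002]
[3.6, 3.9, 1.7, -0.0, -0.004, -0.0]
[3.4, 3.9, 2.0, -0.0, 0.0, -0.0]
[3.3, 3.9, 2.1, -0.0, 0.0, -0.0]
[3.1, 3.9, 2.3, -0.0, 0.0, -0.0]
[3.1, 3.9, 2.4, -0.0, 0.0, -0.0]
[2.9, 3.9, 2.6, -0.0, 0.0, -0.0]
[2.7, 3.9, 2.8, -0.0, 0.0, -0.0]
[2.6, 3.8, 3.0, -0.0, 0.0, -0.0]
[2.4, 3.9, 3.1, -0.0, 0.0, -0.0]
```

Emit:
apply_moves:
  rows:
    - [4,4,1,0,-0.016,0]
    - [3.6,3.9,1.7,0,-0.004,0]
    - [3.4,3.9,2,0,0,0]
    - [3.3,3.9,2.1,0,0,0]
    - [3.1,3.9,2.3,0,0,0]

```text
time: 19.25
tool_pos: [584.1, -251.2, 196.8]
tcp_rot: [-179.8, -37.9, 33.0]
ft_force: [-0.0, 0.5, -0.9]
finger_gap: 0.3
grip_force: 0.0
```

```bash
python3 st.py 1.55 0.04
```

```text
[ 584.48407653 -251.33298589  196.91414584] [0.31516734 1.35702482 0.25151536] [ 584.6148971  -251.15535802  197.73947289]
[ 625. -254.  204.] 0.62 th 1.790963915029154
[3.9, 4.1, 2.0, -0.0, 0.001, -0.003]
[2.9, 3.9, 2.6, -0.0, -0.0, -0.0]
[2.8, 3.9, 2.8, -0.0, -0.0, -0.0]
[2.6, 3.9, 3.0, -0.0, -0.0, -0.0]
[2.4, 3.8, 3.1, -0.0, -0.0, -0.0]
[2.3, 3.8, 3.3, -0.0, -0.0, -0.0]
[2.1, 3.8, 3.4, -0.0, -0.0, -0.0]
[2.0, 3.7, 3.5, -0.0, -0.0, -0.0]
[1.8, 3.7, 3.7, -0.0, -0.0, -0.0]
[1.6, 3.7, 3.9, -0.0, -0.0, -0.0]
```

Emit:
apply_moves:
  rows:
    - [0,0,-15,0,0,0]
    - [0,0,-25,0,0,0]
    - [0,0,-30,0,0,0]
    - [0,0,-30,0,0,0]
    - [0,0,0,0,0,0]

```text
time: 19.98
tool_pos: [532.1, -287.1, 279.1]
tcp_rot: [179.8, -38.0, 33.2]
ft_force: [0.9, 0.3, 0.4]
finger_gap: -0.2
grip_force: 0.0
```

Emit:
apply_moves:
  rows:
    - [0,0,0,0,0,0]
    - [0,0,0,0,0,0]
    - [0,0,0,0,0,0]
    - [0,0,0,0,0,0]
    - [0,0,0,0,0,0]

```text
time: 20.6
tool_pos: [532.4, -284.7, 275.6]
tcp_rot: [-179.8, -37.9, 33.1]
ft_force: [0.2, 0.0, 0.5]
finger_gap: 0.3
grip_force: 0.0
```

```bash
python3 - <<'E'
from mv import *
from bench import eyes,models
import cv2
im2,_=eyes.snapshot("scene")
for n in("lift_tab","chest","bolt_knob","bitters","tumbler","bar_jigger","cork_puller"):
    print(n,[(np.round(x["xyz"]).tolist(),round(x["confidence"],2)) for x in models.place_of(n,"scene")[:1]])
im,_=eyes.snapshot("wrist")
for x in models.place_of("lift_tab","wrist")[:1]:
    p=np.array(x["xyz"])-W(62,0,66.5);print(np.round(x["xyz"]),round(x["confidence"],2),"th",np.arctan2(p[2],-p@EX)-.014)
cv2.imwrite("pics/w6.png",np.hstack([cv2.resize(im,(400,300)),cv2.resize(im2,(400,300))])[:,:,::-1])
E
```

```text
lift_tab [([632.0, -256.0, 200.0], 0.88)]
chest []
bolt_knob [([465.0, -121.0, 61.0], 0.56)]
bitters [([542.0, -436.0, 1.0], 0.62)]
tumbler [([566.0, -46.0, -1.0], 0.76)]
bar_jigger [([506.0, 5.0, -4.0], 0.65)]
cork_puller [([409.0, -442.0, 2.0], 0.84)]
[ 633. -260.  204.] 0.79 th 1.8534607492505657
```

View pics/w6.png

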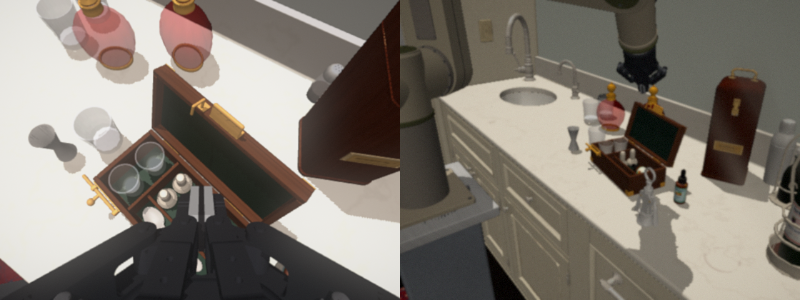

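The lid leans open (tab at about (230,120) in the wrist half), the hand is clear, and the bystanders stand where they were.

```bash
python3 -c "
from bench import job;print(job.hand_in())"
```

```text
the job is handed in; nothing more can be done
None
```

The bolt is drawn about 20 mm, the lid leans open on its stops at about 1.85 rad, the bystanders are where they were, and the job was handed in at about 21 s. The hand-in returned no verdict.

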